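Find the power module with the loose core and quarantine it

TASK

One of the three sealed power modules in the test cradles has a core loose inside, which you can feel shift when you tilt the module end to end. Stand that one upright on its end on the black quarantine pad, wholly on the pad, and lay the two sound ones flat on the floor of the grey tray; set them down gently and leave everything else on the bench where it is.

Things in the scene. Friction and masses are not known exactly. Their poses are not given: they have to be found in the camera images.
- module_a_centre (a point): centre of one of three alike closed aluminium boxes, 130 long (its x) x 48 wide (y) x 44 high (z), 0.45 to 0.65 kg, lying flat along its cradle. In one (any, varies) a 0.2 kg core rolls to either end, up to 43 mm from the centre, when tilted lengthwise over about 10 degrees, and stays put when held level; the other two are rigid and balanced. Weight does not tell
- module_b_centre (a point): centre of one of three alike closed aluminium boxes, 130 long (its x) x 48 wide (y) x 44 high (z), 0.45 to 0.65 kg, lying flat along its cradle. In one (any, varies) a 0.2 kg core rolls to either end, up to 43 mm from the centre, when tilted lengthwise over about 10 degrees, and stays put when held level; the other two are rigid and balanced. Weight does not tell
- module_c_centre (a point): centre of one of three alike closed aluminium boxes, 130 long (its x) x 48 wide (y) x 44 high (z), 0.45 to 0.65 kg, lying flat along its cradle. In one (any, varies) a 0.2 kg core rolls to either end, up to 43 mm from the centre, when tilted lengthwise over about 10 degrees, and stays put when held level; the other two are rigid and balanced. Weight does not tell
- cradle_a: fixed black test cradle: base 162 (its x) x 62 (its y) x 6 thick, with an end wall 10 thick and 75 high at each x end (142 clear between the walls, open at the y sides and above). Origin: centre of its underside. A module lies on its base, centre 28 above the bench
- cradle_b: fixed black test cradle: base 162 (its x) x 62 (its y) x 6 thick, with an end wall 10 thick and 75 high at each x end (142 clear between the walls, open at the y sides and above). Origin: centre of its underside. A module lies on its base, centre 28 above the bench
- cradle_c: fixed black test cradle: base 162 (its x) x 62 (its y) x 6 thick, with an end wall 10 thick and 75 high at each x end (142 clear between the walls, open at the y sides and above). Origin: centre of its underside. A module lies on its base, centre 28 above the bench
- tray_floor (a point): centre of the inner floor of the fixed grey tray, inside 150 (its x) x 190 (its y), floor 5 above the bench, walls 5 thick, tops 22 above the bench. Two modules lie side by side in it, long axes along its x, e.g. 45 either side of this point
- pad_top (a point): centre of the upper face of the fixed black rubber quarantine pad, 150 x 150, 5 thick; x and y along its edges
- driver: bystander: screwdriver 160 long, lying on the bench; leave alone
- flux: bystander: small jar, diameter 40, 60 high; origin at the centre of its underside
- tape: bystander: roll of tape, outer diameter 80, 20 high, lying flat; origin at the centre of its underside
- cleaner: bystander: bottle, diameter 48, 100 high, standing; origin at the centre of its underside
Not all that is in view belongs to the job. What is shaped like the part that bears module_a_centre but orange, turquoise or yellow is not meant.

How it is judged (in metres and radians):
At the end, for the whole second after the job is handed in: The module with the loose core stands on a small end on the pad (within 0.1 rad of upright, centre within 52 mm of the pad centre along each edge); the other two lie flat on the tray floor (within 0.12 rad of level); all released and at rest (linear speed of each of module_a, module_b, module_c below 0.02 m/s and contact force between each of module_a, module_b, module_c and the fingers below 0.5 N and ((distance between core_c0 and module_a_centre below 0.06 m and (angle between module_a_centre's own x axis and vertical below 0.1 rad or angle between module_a_centre's own x axis and vertical above 3.0416 rad) and z of module_a_centre in the frame of pad_top between 0.058 and 0.072 m and x of module_a_centre in the frame of pad_top between -0.052 and 0.052 m and y of module_a_centre in the frame of pad_top between -0.052 and 0.052 m and angle between module_b_centre's own x axis and vertical between 1.45 and 1.69 rad and z of module_b_centre in the frame of tray_floor between 0.015 and 0.032 m and x of module_b_centre in the frame of tray_floor between -0.075 and 0.075 m and y of module_b_centre in the frame of tray_floor between -0.095 and 0.095 m and angle between module_c_centre's own x axis and vertical between 1.45 and 1.69 rad and z of module_c_centre in the frame of tray_floor between 0.015 and 0.032 m and x of module_c_centre in the frame of tray_floor between -0.075 and 0.075 m and y of module_c_centre in the frame of tray_floor between -0.095 and 0.095 m) or (distance between core_c0 and module_b_centre below 0.06 m and (angle between module_b_centre's own x axis and vertical below 0.1 rad or angle between module_b_centre's own x axis and vertical above 3.0416 rad) and z of module_b_centre in the frame of pad_top between 0.058 and 0.072 m and x of module_b_centre in the frame of pad_top between -0.052 and 0.052 m and y of module_b_centre in the frame of pad_top between -0.052 and 0.052 m and angle between module_a_centre's own x axis and vertical between 1.45 and 1.69 rad and z of module_a_centre in the frame of tray_floor between 0.015 and 0.032 m and x of module_a_centre in the frame of tray_floor between -0.075 and 0.075 m and y of module_a_centre in the frame of tray_floor between -0.095 and 0.095 m and angle between module_c_centre's own x axis and vertical between 1.45 and 1.69 rad and z of module_c_centre in the frame of tray_floor between 0.015 and 0.032 m and x of module_c_centre in the frame of tray_floor between -0.075 and 0.075 m and y of module_c_centre in the frame of tray_floor between -0.095 and 0.095 m) or (distance between core_c0 and module_c_centre below 0.06 m and (angle between module_c_centre's own x axis and vertical below 0.1 rad or angle between module_c_centre's own x axis and vertical above 3.0416 rad) and z of module_c_centre in the frame of pad_top between 0.058 and 0.072 m and x of module_c_centre in the frame of pad_top between -0.052 and 0.052 m and y of module_c_centre in the frame of pad_top between -0.052 and 0.052 m and angle between module_a_centre's own x axis and vertical between 1.45 and 1.69 rad and z of module_a_centre in the frame of tray_floor between 0.015 and 0.032 m and x of module_a_centre in the frame of tray_floor between -0.075 and 0.075 m and y of module_a_centre in the frame of tray_floor between -0.095 and 0.095 m and angle between module_b_centre's own x axis and vertical between 1.45 and 1.69 rad and z of module_b_centre in the frame of tray_floor between 0.015 and 0.032 m and x of module_b_centre in the frame of tray_floor between -0.075 and 0.075 m and y of module_b_centre in the frame of tray_floor between -0.095 and 0.095 m))); the robot touches nothing.
It fails at once if a bystander is moved more than 30 mm (distance of any of driver, flux, tape, cleaner from where it was at the start of the episode above 0.03 m).
It fails at once if a module is dropped or slammed (moves faster than 1 m/s with its centre less than 80 mm above the bench) ((height (world z) of module_a_centre below 0.08 m and linear speed of module_a above 1 m/s) or (height (world z) of module_b_centre below 0.08 m and linear speed of module_b above 1 m/s) or (height (world z) of module_c_centre below 0.08 m and linear speed of module_c above 1 m/s)).
It also fails if it takes over 72 s, if anything falls off the work surface, if the arm or the gripper's body presses on something with over 40 N, if the wrist force passes 120 N, or if a joint passes its speed limit or range.

ROBOT

A 6-joint arm with a two-finger parallel gripper is mounted at the origin on the work surface. World frame = base frame: x ahead of the robot, y to its left, z up, the work surface at z = 0. Lengths are in m, angles in degrees, forces in N, time in s.
With the tool pointing down it reaches from about 0.3 to 0.75 m from the base axis. Payload 8.5 kg.
Tool frame: the origin (TCP) lies at the very end of the fingers, on their centre line; the grasp point (between the pads) lies env.pinch_z behind it (env.pinch_z is the distance from the TCP to the grasp point, in m); z points along the fingers, y is the line along which they close (so a half turn about z gives the same grasp; the last joint's range is limited). The gripper opens to 85 mm and grips with 20 to 120 N. Pads are 22 mm wide; open, the fingers measure 114 mm over their backs; the gripper's body (76 mm by 85 mm) begins 54 mm behind the grasp point. The pads swing forward as they close: fully open they stand 13 mm farther back than shut.
Start: joints at [60.544, 21.807, 74.336, -0, 83.858, -12.336], TCP at [0.162, 0.526, 0.231] pointing down, gripper open.
Joint ranges: [-178.18, 178.18], [-50.72, 133.34], [12.68, 142.11], [-81.47, 261.47], [9.98, 163.14], [-165.26, 165.26]. Speed limits (degrees/s): [136.94, 136.94, 180, 180, 180, 180].

INTERFACE

Orientations are given as a 3x3 rotation matrix whose columns are the frame's x, y, z axes.
In Python, from rig import telemetry, get_image, env gives the robot as it stands. The module is installed in compiled form; this text tells all that it offers.
- The arm moves only by the tool apply_moves, never from a script. Its argument "series" is a list of rows, each a list of 7 numbers: the shift along the tool's x, y, z in mm, then the turn, a rotation vector about the tool's x, y, z in degrees, then the opening, from 0 (shut) to 1 (fully open). A call has 1 to 12 rows; each row shifts and turns the commanded pose from where the row before left it, along the tool's axes as they then stand; what a row does not reach is not made up. A row lasts 1/8 s, in which the tool goes at most 62.5 mm and 10.7 degrees, less where a joint would pass 70% of its speed; a pose out of reach is approached as far as the arm can. A call with a gripper value outside its range is refused whole. The fingers move at their own pace and stop on an object; "grip_force" is the grip in N (left out, the last holds). Time passes only in rows, so rows that do not move let the fingers close. It gives the time, the measured TCP pose, the force, the opening and the grip force at its end, in the units of the state.
- telemetry.observe(): the state, without advancing time (a new reading comes with each control period).
- get_image(name): name is "scene" or "side" or "wrist"; returns a dict with "frame" (420x560x3 uint8, red, green, blue), "z_map" (420x560 float32, m along the optical axis (not along the pixel's ray), 0 where there is no reading), "vertical_fov" (degrees; the focal length in pixels is half the picture's height over the tangent of half this angle, whatever the lens; pixels are square), "cx", "cy" (the principal point, pixels), "eye" and "attitude" of the camera in the world; the wrist camera has in their place "mount" (4x4, takes a point from camera to tool coordinates, whose origin is the TCP and whose axes are the flange's). Camera axes: x right, y up, looking along -z (the intrinsics and any distortion apply to the point x, -y, -z); pixel columns grow to the right and rows downward; lengths in m; the calibration is good to about 2 mm. A picture is of the moment at which its call begins: read the wrist's pose just before it.
- env.close_job(): hands the job in; it is judged then, once.
The state is a dict: "time_s": time; "q": joint angles; "qvel": joint speeds; "joint_efforts": joint torques, N m; "position": TCP position; "tool_rot": TCP orientation; "ft_force": force on the tool from outside, world axes, zero at the start; "wrist_torque": the same for the moment, N m; "grip_width": finger opening in m; "gripper_force": force on a finger pad.
Only numpy, scipy, OpenCV 4.12 (cv2) and the standard library are available. Lean on these libraries where they do the work, as an engineer would, in place of code of your own. Each camera call takes 0.05 s, during which the arm holds its last target. There are 200 camera calls.

## Working session

There is one attempt and no reset: what is moved stays moved. The work goes in short steps, Python scripts to look and compute and a tool call to move; the robot and the scene stay as the last step left them, time stands still between calls to the robot, and variables do not carry over. Pictures are saved under pics/ and viewed, at most 10 in all, crops included, and the job is handed in when it is done.

Besides the shell and the picture viewer there is one more tool, called as name([rows], argument=value, ...), one row to a line, values as JSON. apply_moves: Moves the arm, as the interface text tells. Its arguments: {"type":"object","properties":{"series":{"type":"array"},"grip_force":{"type":"number"}},"required":["series"]}

```bash
mkdir -p pics
cat > h.py <<'E'
import numpy as np, cv2
from rig import telemetry, get_image, env
def grab(name,fn):
    s=telemetry.observe(); im=get_image(name); cv2.imwrite('pics/'+fn,im['frame'][:,:,::-1]); 
    np.savez('/tmp/'+fn+'.npz',z=im['z_map'],f=im['frame']); return s,im
def pts(s,im):
    z=im['z_map']; h,w=z.shape; f=h/2/np.tan(np.radians(im['vertical_fov'])/2)
    v,u=np.mgrid[:h,:w]; P=np.stack([(u-im['cx'])/f*z,-(v-im['cy'])/f*z,-z],-1)
    if 'mount' in im:
        M=np.array(im['mount']); P=P@M[:3,:3].T+M[:3,3]
        return P@np.array(s['tool_rot']).T+np.array(s['position'])
    return P@np.array(im['attitude']).T+np.array(im['eye'])
E
python3 - <<'E'
from h import *
np.set_printoptions(precision=4,suppress=True)
for n in('scene','side'):
    s,im=grab(n,n+'1.png'); np.save('/tmp/%s_p.npy'%n,pts(s,im)); print({k:v for k,v in im.items() if k not in('frame','z_map')})
print(s,env.pinch_z)
a=cv2.imread('pics/scene1.png');b=cv2.imread('pics/side1.png')
E
```

```text
{'vertical_fov': 50.4337362140443, 'cx': 287.5828788378292, 'cy': 210.7577363743543, 'eye': array([0.9945, 0.8283, 0.8139]), 'attitude': array([[-0.8412, -0.3303,  0.4282],
       [ 0.5406, -0.5336,  0.6504],
       [ 0.0136,  0.7786,  0.6274]])}
{'vertical_fov': 45.809825736674554, 'cx': 286.6957419376605, 'cy': 206.16205205338824, 'eye': array([-0.3366, -0.7012,  1.0343]), 'attitude': array([[ 0.6921,  0.4898, -0.5302],
       [-0.7216,  0.4511, -0.5252],
       [-0.0181,  0.7461,  0.6656]])}
{'time_s': 0.05, 'q': array([ 60.5424,  21.84  ,  74.3818,   0.0011,  83.8568, -12.3343]), 'qvel': array([-0.007 , -0.1148, -0.0666, -0.081 , -0.1197, -0.0387]), 'joint_efforts': array([  0.0047, -44.9695, -23.1959,  -0.0002,   0.0034,  -0.    ]), 'position': array([0.1618, 0.5254, 0.2307]), 'tool_rot': array([[-0.9557,  0.2944, -0.0007],
       [ 0.2944,  0.9557, -0.0012],
       [ 0.0003, -0.0013, -1.    ]]), 'ft_force': array([-0.3886,  0.3447,  0.0157]), 'wrist_torque': array([ 0.0014,  0.0215, -0.0634]), 'gripper_force': 0.0, 'grip_width': 0.0855214875386793} 0.0187
```

View pics/scene1.png

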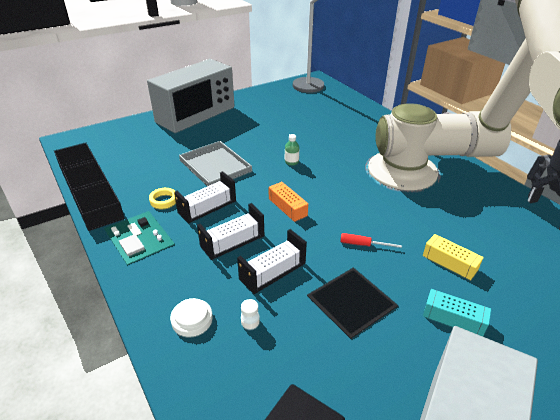

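View pics/side1.png

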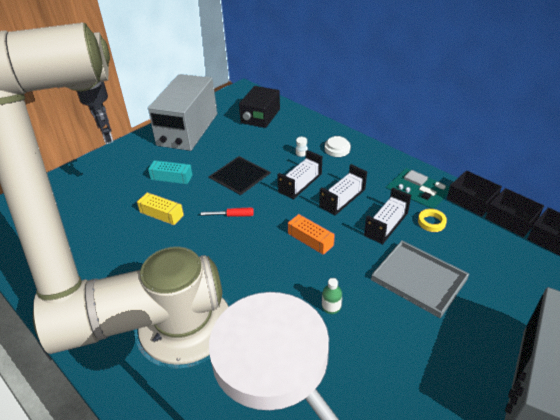

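Candidates: the white modules in black cradles at scene pixels (206,200), (232,233) and (273,263). The orange (288,201), yellow (453,256) and turquoise (458,310) lookalikes are excluded by colour. For the pad I take the flat black square at (352,300), not the dark box at (305,405). The tray is at (215,163).

Run:
```python
from h import *
np.set_printoptions(precision=4,suppress=True)
for n,boxes in (('scene',dict(far=(206,200),mid=(232,233),near=(273,263),pad=(352,300),tray=(215,163))),('side',dict(near=(299,177),mid=(344,190),far=(387,217),pad=(240,175),tray=(420,277)))):
    P=np.load(f'/tmp/{n}_p.npy'); f=np.load(f'/tmp/{n}1.png.npz')['f'].astype(int)
    mn,mx=f.min(2),f.max(2)
    for k,(u,v) in boxes.items():
        r=np.zeros(mn.shape,bool); R=70 if k in('pad','tray') else 50; r[max(0,v-R):v+R,u-R:u+R]=1
        if k=='pad': m=(mx<60)&(P[...,2]<.02)&(P[...,2]>-.01)
        elif k=='tray': m=(mx-mn<30)&(mn>70)&(P[...,2]<.035)&(P[...,2]>-.01)
        else: m=(mn>110)&(P[...,2]>.043)&(P[...,2]<.058)
        m&=r
        nn,l,st,c=cv2.connectedComponentsWithStats(cv2.morphologyEx(m.astype('u1'),cv2.MORPH_CLOSE,np.ones((5,5))))
        i=l[v,u] or 1+np.argmax(st[1:,4]); q=P[(l==i)&m]
        print(n,k,len(q),'z',np.median(q[:,2]),cv2.minAreaRect((q[:,:2]*1000).astype(np.float32)))
    # obstacles height
s,im=grab('wrist','w1.png'); print(im['mount'])
a=cv2.imread('pics/scene1.png')[150:330,150:410]; cv2.imwrite('pics/crop.png',cv2.resize(a,None,fx=3,fy=3,interpolation=cv2.INTER_CUBIC))
```

```text
scene far 522 z 0.050216894292662684 ((626.932861328125, -156.740966796875), (137.14382934570312, 53.33761978149414), 7.392623424530029)
scene mid 680 z 0.05041624795431826 ((632.7584838867188, 14.731708526611328), (137.22616577148438, 53.76543045043945), 3.211643695831299)
scene near 810 z 0.05045769653188753 ((596.9682006835938, 164.33448791503906), (134.40170288085938, 53.60324478149414), 5.90258264541626)
scene pad 3191 z 0.005588198323921434 ((494.54644775390625, 345.4875793457031), (150.23928833007812, 149.87525939941406), 4.209892272949219)
scene tray 1820 z 0.006529207651108926 ((515.1805419921875, -342.3126525878906), (161.281982421875, 209.2555389404297), 4.447353363037109)
side near 362 z 0.04947657409828882 ((606.7216186523438, 162.05337524414062), (132.73770141601562, 53.705631256103516), 6.819154739379883)
side mid 406 z 0.04960847785982381 ((641.591796875, 10.796255111694336), (134.96316528320312, 54.24742126464844), 2.883251428604126)
side far 455 z 0.04975946028484779 ((641.895751953125, -158.139404296875), (122.47870635986328, 50.857913970947266), 9.839563369750977)
side pad 1176 z 0.004522736880045453 ((489.6190490722656, 341.4283447265625), (154.91114807128906, 153.98025512695312), 5.042380332946777)
side tray 3935 z 0.006105080226000537 ((522.4932250976562, -341.1401062011719), (186.85116577148438, 210.8650360107422), 5.086280345916748)
[[-0.0003  0.966   0.2585  0.065 ]
 [ 1.      0.0003  0.0002 -0.0009]
 [ 0.0001  0.2585 -0.966  -0.143 ]
 [ 0.      0.      0.      1.    ]]
```

View pics/crop.png

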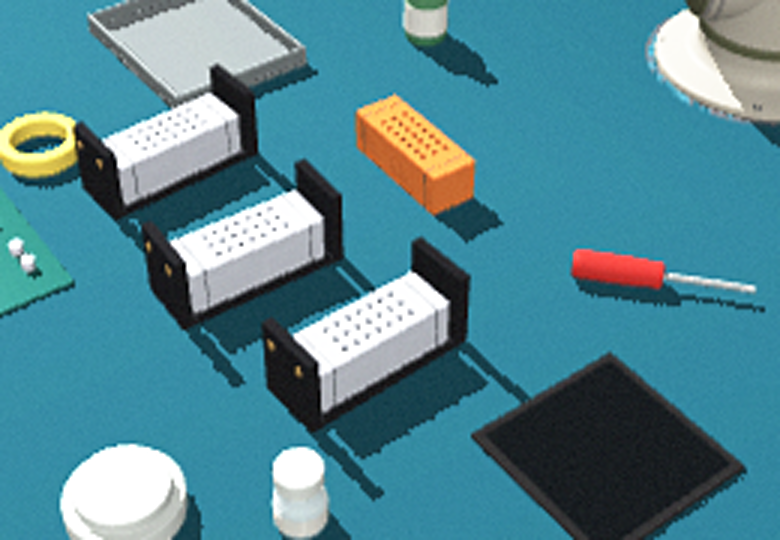

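The crop shows the three white modules between their end walls, with the orange decoy beside them and the pad at the lower right. I'll start with the near module at about (0.602, 0.163).

apply_moves([
  [-48,-20,0,0,0,0,1],
  [-53,-22,0,0,0,0,1],
  [-53,-22,0,0,0,0,1],
  [-53,-22,0,0,0,0,1],
  [-53,-22,0,0,0,0,1],
  [-53,-22,0,0,0,0,1],
  [-53,-22,0,0,0,0,1],
  [-53,-22,0,0,0,0,1],
  [-53,-22,0,0,0,0,1],
  [-53,-20,0,0,0,-3,1],
  [0,0,0,0,0,-10,1],
  [0,0,0,0,0,-10,1],
], grip_force=100)

```text
time_s: 1.65
position: [0.6004, 0.1639, 0.2306]
tool_rot: [[-0.994, -0.107, -0.001], [-0.107, 0.994, -0.0], [0.001, 0.0, -1.0]]
ft_force: [-0.1, -0.6, 0.3]
grip_width: 0.0855
gripper_force: 0.0
```

```bash
cat > mod.py <<'E'
from h import *
np.set_printoptions(precision=4,suppress=True)
def topfind(fn,zlo=.043,zhi=.058):
    s,im=grab('wrist',fn); P=pts(s,im); f=im['frame'].astype(int)
    m=(f.min(2)>110)&(P[...,2]>zlo)&(P[...,2]<zhi)&(im['z_map']>0)&(f.max(2)-f.min(2)<40)
    n,l,st,c=cv2.connectedComponentsWithStats(cv2.morphologyEx(m.astype('u1'),cv2.MORPH_CLOSE,np.ones((7,7))))
    for i in range(1,n):
        if st[i,4]>800:
            q=P[(l==i)&m]; print(st[i],'z',np.median(q[:,2]),cv2.minAreaRect((q[:,:2]*1000).astype(np.float32)))
    R=s['tool_rot'];print(s['position'],'xang',np.degrees(np.arctan2(R[1,0],R[0,0])),'q',s['q'],s['ft_force'],s['wrist_torque'],s['time_s']); return s,im,P
if __name__=='__main__':
    import sys; topfind(sys.argv[1])
E
python3 mod.py w2.png
```

```text
[ 248  130   49  125 5853] z 0.05045951441817069 ((600.2982177734375, 162.50421142578125), (129.95558166503906, 48.29246520996094), 6.122578144073486)
[  98  147   54  124 5777] z 0.050400461719143114 ((634.2620849609375, 11.44101333618164), (130.38629150390625, 49.316650390625), 2.6233129501342773)
[0.6004 0.1639 0.2306] xang -173.86351571404336 q [  4.386   29.3143  61.8928   0.0053  88.8652 -91.7506] [-0.0786 -0.5909  0.3297] [-0.011  -0.0019 -0.0076] 1.65
```

View pics/w2.png

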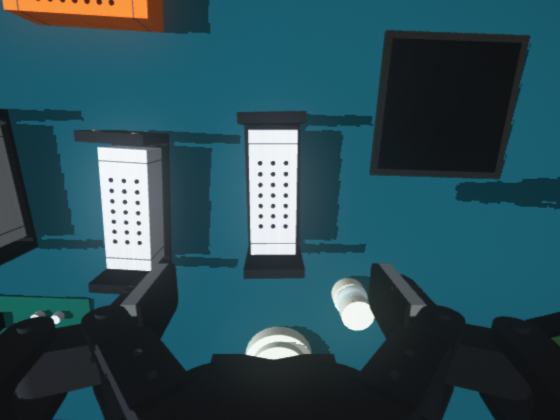

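The wrist view shows the near module at (272,190), the mid one at (130,208) and the pad at (450,105). The fingers line up with the near module, so I go down and grasp.

apply_moves([
  [0,-1.5,40,0,0,0,1],
  [0,0,45,0,0,0,1],
  [0,0,45,0,0,0,1],
  [0,0,40,0,0,0,1],
  [0,0,25,0,0,0,1],
  [0,0,15,0,0,0,1],
  [0,0,5,0,0,0,1],
  [0,0,0,0,0,0,0],
  [0,0,0,0,0,0,0],
  [0,0,0,0,0,0,0],
  [0,0,0,0,0,0,0],
  [0,0,0,0,0,0,0],
], grip_force=100)

```text
time_s: 3.2
position: [0.6009, 0.1634, 0.0177]
tool_rot: [[-0.995, -0.102, 0.003], [-0.102, 0.995, 0.0], [-0.003, 0.0, -1.0]]
ft_force: [-0.5, 1.1, 6.5]
grip_width: 0.0468
gripper_force: 104.4
```

apply_moves([
  [0,0,-15,0,0,0,0],
  [0,0,-30,0,0,0,0],
  [0,0,-40,0,0,0,0],
  [0,0,-35,0,0,0,0],
  [0,0,0,0,9,0,0],
  [0,0,0,0,9,0,0],
  [0,0,0,0,0,0,0],
  [0,0,0,0,0,0,0],
  [0,0,0,0,-9,0,0],
  [0,0,0,0,-9,0,0],
  [0,0,0,0,0,0,0],
  [0,0,0,0,0,0,0],
])

```text
time_s: 4.7
position: [0.6003, 0.1631, 0.1371]
tool_rot: [[-0.995, -0.102, -0.001], [-0.102, 0.995, -0.0], [0.001, -0.0, -1.0]]
ft_force: [-0.5, 0.1, -5.7]
grip_width: 0.0468
gripper_force: 104.6
```

```bash
cat > tq.py <<'E'
from h import *
np.set_printoptions(precision=4,suppress=True)
L=[]
for i in range(4):
    s=telemetry.observe(); L.append(s['wrist_torque']); get_image('wrist')
R=s['tool_rot']; print('tool-frame torque',np.mean(L,0)@R, 'std',np.std(L,0),'F',s['ft_force'],s['position'],s['q'],s['time_s'],s['grip_width']);print(R)
E
python3 tq.py
```

```text
tool-frame torque [ 0.0015 -0.1425  0.0118] std [0.0115 0.0688 0.0139] F [-0.615   0.1113 -5.6586] [0.6008 0.1631 0.1361] [  4.3072  33.4457  70.5265  -0.0027  76.0769 -91.561 ] 4.85 0.04657809760813157
[[-0.9948 -0.1023 -0.0009]
 [-0.1023  0.9948 -0.0001]
 [ 0.0009 -0.     -1.    ]]
```

apply_moves([
  [0,0,0,0,-9,0,0],
  [0,0,0,0,-9,0,0],
  [0,0,0,0,0,0,0],
  [0,0,0,0,0,0,0],
  [0,0,0,0,9,0,0],
  [0,0,0,0,9,0,0],
  [0,0,0,0,0,0,0],
  [0,0,0,0,0,0,0],
])

```text
time_s: 5.9
position: [0.6004, 0.1632, 0.1359]
tool_rot: [[-0.995, -0.102, 0.001], [-0.102, 0.995, 0.0], [-0.001, 0.0, -1.0]]
ft_force: [0.1, 0.5, -4.9]
grip_width: 0.0465
gripper_force: 104.7
```

```bash
python3 tq.py
```

```text
tool-frame torque [ 0.0186  0.0245 -0.0157] std [0.0236 0.0139 0.0269] F [-1.2153  1.2583 -5.6466] [0.5998 0.1632 0.1365] [  4.3274  33.2935  70.7497   0.0016  75.9064 -91.5643] 6.05 0.046784338767449064
[[-0.9947 -0.1026  0.0009]
 [-0.1026  0.9947  0.0001]
 [-0.0009  0.     -1.    ]]
```

apply_moves([
  [0,0,0,0,9,0,0],
  [0,0,0,0,9,0,0],
  [0,0,0,0,0,0,0],
  [0,0,0,0,0,0,0],
  [0,0,0,0,-9,0,0],
  [0,0,0,0,-9,0,0],
  [0,0,0,0,0,0,0],
  [0,0,0,0,0,0,0],
  [0,0,0,0,0,0,0],
  [0,0,0,0,0,0,0],
])

```text
time_s: 7.35
position: [0.6006, 0.1631, 0.1359]
tool_rot: [[-0.995, -0.102, -0.001], [-0.102, 0.995, -0.0], [0.001, 0.0, -1.0]]
ft_force: [-0.1, 0.1, -5.1]
grip_width: 0.0468
gripper_force: 104.7
```

```bash
python3 tq.py
```

```text
tool-frame torque [ 0.0124  0.0153 -0.0097] std [0.0266 0.0323 0.0251] F [ 0.5443  0.3884 -4.8526] [0.6004 0.1631 0.136 ] [  4.3158  33.4065  70.6143  -0.0008  76.0104 -91.562 ] 7.5 0.0468639254623756
[[-0.9947 -0.1024 -0.0005]
 [-0.1024  0.9947 -0.0001]
 [ 0.0005  0.     -1.    ]]
```

That reading settled at about 0 after both tilts, where a loose core would give ±0.084 Nm, so the near module is sound. It goes to the tray.

apply_moves([
  [5,-20,-25,0,0,0,0],
  [11,-42,-15,0,0,0,0],
  [12,-48,0,0,0,0,0],
  [12,-48,0,0,0,0,0],
  [12,-48,0,0,0,0,0],
  [12,-48,0,0,0,0,0],
  [12,-48,0,0,0,0,0],
  [12,-48,0,0,0,0,0],
  [12,-48,0,0,0,0,0],
  [12,-48,0,0,0,0,0],
  [12,-48,0,0,0,0,0],
  [11,-45,0,0,0,1.4,0],
])

```text
time_s: 9.05
position: [0.5207, -0.3886, 0.1762]
tool_rot: [[-0.997, -0.077, -0.0], [-0.077, 0.997, 0.0], [0.0, 0.0, -1.0]]
ft_force: [0.4, 0.9, -5.1]
grip_width: 0.0469
gripper_force: 105.1
```

Run:
```python
from h import *
np.set_printoptions(precision=4,suppress=True)
s,im=grab('wrist','w3.png');P=pts(s,im);f=im['frame'].astype(int)
m=(f.max(2)-f.min(2)<30)&(f.min(2)>50)&(P[...,2]<.03)&(P[...,2]>.012)&(im['z_map']>0)
m2=(np.abs(P[...,:2]-[.517,-.342])<.14).all(2)&m
q=P[m2];print(len(q),cv2.minAreaRect((q[:,:2]*1000).astype(np.float32)))
print(s['position'],s['tool_rot'],s['ft_force'],s['wrist_torque'],s['q'])
```

```text
3363 ((513.41455078125, -346.7601013183594), (159.1390380859375, 199.82806396484375), 4.7701568603515625)
[ 0.5207 -0.3886  0.1762] [[-0.997  -0.0772 -0.0001]
 [-0.0772  0.997   0.0001]
 [ 0.0001  0.0001 -1.    ]] [ 0.362   0.8562 -5.0589] [-0.0011 -0.091  -0.0018] [ -47.1555   34.1611   62.1234    0.0001   83.7231 -141.5835]
```

View pics/w3.png

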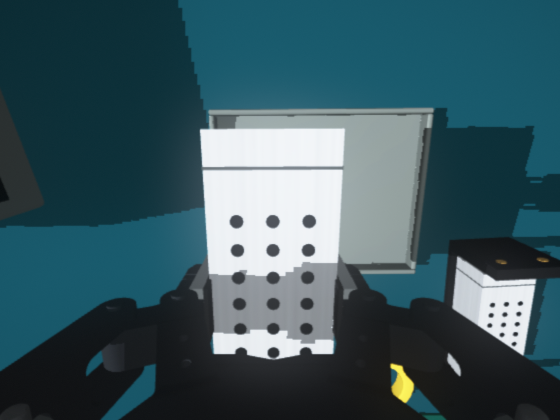

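The tray is clear below at centre (0.513, -0.347). I lower the module into the -y slot.

apply_moves([
  [3,-3,30,0,0,0,0],
  [0,0,40,0,0,0,0],
  [0,0,40,0,0,0,0],
  [0,0,25,0,0,0,0],
  [0,0,13,0,0,0,0],
  [0,0,7,0,0,0,0],
  [0,0,4,0,0,0,0],
  [0,0,0,0,0,0,0],
  [0,0,0,0,0,0,0.68],
  [0,0,0,0,0,0,0.68],
  [0,0,-20,0,0,0,0.68],
  [0,0,-40,0,0,0,0.68],
])

```text
time_s: 10.6
position: [0.518, -0.3897, 0.0773]
tool_rot: [[-0.997, -0.078, -0.001], [-0.078, 0.997, 0.002], [0.001, 0.002, -1.0]]
ft_force: [-0.6, -0.0, 0.2]
grip_width: 0.0579
gripper_force: 0.0
```

apply_moves([
  [0,0,-50,0,0,0,1],
  [-10,15,-50,0,0,0,1],
  [-20,33,-30,0,0,0,1],
  [-28,45,-20,0,0,0,1],
  [-28,45,0,0,0,0,1],
  [-28,45,0,0,0,0,1],
  [-22,40,0,0,0,-2,1],
  [0,0,0,0,0,0,1],
])

```text
time_s: 11.6
position: [0.6375, -0.1542, 0.228]
tool_rot: [[-0.993, -0.117, 0.001], [-0.117, 0.993, -0.0], [-0.001, -0.0, -1.0]]
ft_force: [0.3, -0.4, -0.1]
grip_width: 0.0854
gripper_force: 0.0
```

```bash
python3 mod.py w4.png
```

```text
[   0    0   67  114 6065] z 0.049456714336615776 ((535.099609375, -389.91693115234375), (95.62344360351562, 50.04876708984375), 4.760389804840088)
[ 243  120   51  128 6012] z 0.05045450419687739 ((629.2747802734375, -159.90740966796875), (130.35708618164062, 48.3055419921875), 7.7441887855529785)
[ 398  145   73  126 6099] z 0.05038875446396278 ((634.4640502929688, 11.38914680480957), (130.3855743408203, 49.86204147338867), 2.515842914581299)
[ 0.6375 -0.1542  0.228 ] xang -173.26811972769332 q [ -23.9294   32.9292   55.8307    0.0219   91.1643 -120.6608] [ 0.2689 -0.4017 -0.1017] [ 0.0156 -0.0245 -0.0056] 11.6
```

apply_moves([
  [9,-4.7,35,0,0,-1,1],
  [0,0,45,0,0,0,1],
  [0,0,45,0,0,0,1],
  [0,0,40,0,0,0,1],
  [0,0,25,0,0,0,1],
  [0,0,15,0,0,0,1],
  [0,0,6,0,0,0,1],
  [0,0,0,0,0,0,0],
  [0,0,0,0,0,0,0],
  [0,0,0,0,0,0,0],
  [0,0,0,0,0,0,0],
  [0,0,-15,0,0,0,0],
], grip_force=100)

```text
time_s: 13.15
position: [0.6274, -0.1625, 0.0309]
tool_rot: [[-0.991, -0.13, -0.003], [-0.13, 0.991, 0.001], [0.002, 0.001, -1.0]]
ft_force: [-0.3, 1.1, -4.9]
grip_width: 0.0467
gripper_force: 103.6
```

apply_moves([
  [0,0,-30,0,0,0,0],
  [0,0,-40,0,0,0,0],
  [0,0,-35,0,0,0,0],
  [0,0,0,0,9,0,0],
  [0,0,0,0,9,0,0],
  [0,0,0,0,0,0,0],
  [0,0,0,0,0,0,0],
  [0,0,0,0,-9,0,0],
  [0,0,0,0,-9,0,0],
  [0,0,0,0,0,0,0],
  [0,0,0,0,0,0,0],
  [0,0,0,0,0,0,0],
])

```text
time_s: 14.65
position: [0.6286, -0.1628, 0.1362]
tool_rot: [[-0.991, -0.131, -0.001], [-0.131, 0.991, -0.0], [0.001, -0.0, -1.0]]
ft_force: [0.1, 0.7, -5.0]
grip_width: 0.0467
gripper_force: 105.6
```

```bash
python3 tq.py
```

```text
tool-frame torque [ 0.0084  0.049  -0.0179] std [0.0226 0.0288 0.0153] F [ 0.5179  0.6212 -4.8603] [ 0.6285 -0.1627  0.1359] [ -24.9317   35.9943   65.5698   -0.0139   78.4776 -122.4361] 14.8 0.04660603740034054
[[-0.9914 -0.1306 -0.0008]
 [-0.1306  0.9914  0.0001]
 [ 0.0007  0.0002 -1.    ]]
```

apply_moves([
  [0,0,0,0,-9,0,0],
  [0,0,0,0,-9,0,0],
  [0,0,0,0,0,0,0],
  [0,0,0,0,0,0,0],
  [0,0,0,0,9,0,0],
  [0,0,0,0,9,0,0],
  [0,0,0,0,0,0,0],
  [0,0,0,0,0,0,0],
  [0,0,0,0,0,0,0],
])

```text
time_s: 15.98
position: [0.6277, -0.163, 0.1364]
tool_rot: [[-0.992, -0.13, 0.001], [-0.13, 0.992, 0.0], [-0.001, 0.0, -1.0]]
ft_force: [0.9, 0.1, -4.4]
grip_width: 0.0467
gripper_force: 106.8
```

```bash
python3 tq.py
```

```text
tool-frame torque [-0.0028 -0.0545  0.0231] std [0.0146 0.014  0.024 ] F [-0.4878  0.8737 -4.9636] [ 0.6278 -0.163   0.1366] [ -25.0002   35.8678   65.6963    0.0149   78.4018 -122.4512] 16.125 0.04673370448249827
[[-0.9916 -0.1296  0.0006]
 [-0.1296  0.9916 -0.    ]
 [-0.0006 -0.0001 -1.    ]]
```

apply_moves([
  [0,0,0,0,0,0,0],
  [0,0,0,0,0,0,0],
  [0,0,0,0,0,0,0],
  [0,0,0,0,0,0,0],
])

```text
time_s: 16.68
position: [0.6281, -0.1628, 0.1363]
tool_rot: [[-0.991, -0.13, -0.0], [-0.13, 0.991, 0.0], [0.0, 0.0, -1.0]]
ft_force: [-0.2, -0.3, -4.3]
grip_width: 0.0468
gripper_force: 106.8
```

```bash
sed -i 's/range(4)/range(10)/; s/^R=/print(np.array(L)@s["tool_rot"][:,1]);R=/' tq.py; python3 tq.py
```

```text
[-0.0557 -0.0389 -0.0731 -0.0725 -0.0945 -0.0709 -0.0293 -0.0863 -0.0824
 -0.06  ]
tool-frame torque [-0.006  -0.0664  0.0015] std [0.0249 0.0205 0.0276] F [-0.5113  0.4062 -4.9167] [ 0.6281 -0.1628  0.1363] [ -24.9631   35.9244   65.636     0.0006   78.4387 -122.4427] 17.125 0.0465726340106073
[[-0.9915 -0.1302  0.    ]
 [-0.1302  0.9915  0.    ]
 [-0.     -0.     -1.    ]]
```

apply_moves([
  [0,0,0,0,10,0,0],
  [0,0,0,0,10,0,0],
  [0,0,0,0,5,0,0],
  [0,0,0,0,0,0,0],
  [0,0,0,0,0,0,0],
  [0,0,0,0,-5,0,0],
  [0,0,0,0,-10,0,0],
  [0,0,0,0,-10,0,0],
  [0,0,0,0,0,0,0],
  [0,0,0,0,0,0,0],
  [0,0,0,0,0,0,0],
  [0,0,0,0,0,0,0],
])

```text
time_s: 18.68
position: [0.6286, -0.1627, 0.1359]
tool_rot: [[-0.991, -0.131, -0.001], [-0.131, 0.991, 0.0], [0.001, 0.0, -1.0]]
ft_force: [0.8, -0.0, -4.7]
grip_width: 0.0467
gripper_force: 108.1
```

```bash
python3 tq.py
```

```text
[0.0372 0.0745 0.1121 0.0521 0.1118 0.0849 0.0318 0.0491 0.0547 0.0725]
tool-frame torque [0.0025 0.0681 0.014 ] std [0.0346 0.0275 0.0292] F [ 0.0416 -0.1387 -4.2887] [ 0.6281 -0.1628  0.1363] [ -24.963    35.9264   65.6339   -0.0011   78.4431 -122.442 ] 19.125 0.04669663431345154
[[-0.9915 -0.1302 -0.0001]
 [-0.1302  0.9915  0.    ]
 [ 0.0001  0.     -1.    ]]
```

The torque flips sign with the tilt (±0.067 Nm), so the far module has the loose core and the mid one is sound. I carry the far module to the pad.

apply_moves([
  [3,22,-20,0,0,0,0],
  [5,45,-10,0,0,0,0],
  [6,50,0,0,0,0,0],
  [6,50,0,0,0,0,0],
  [6,50,0,0,0,0,0],
  [6,50,0,0,0,0,0],
  [6,50,0,0,0,0,0],
  [6,50,0,0,0,0,0],
  [6,50,0,0,0,0,0],
  [6,50,0,0,0,0,0],
  [6,35,0,0,0,5,0],
  [6,18,0,0,0,9,0],
])

```text
time_s: 20.68
position: [0.493, 0.347, 0.1675]
tool_rot: [[-0.993, 0.115, 0.001], [0.115, 0.993, 0.001], [-0.001, 0.001, -1.0]]
ft_force: [0.2, -0.4, -4.6]
grip_width: 0.0468
gripper_force: 107.8
```

apply_moves([
  [0,0,0,0,0,10,0],
  [0,0,0,0,0,10,0],
  [0,0,0,0,0,10,0],
  [0,0,0,0,0,10,0],
  [0,0,0,0,0,10,0],
  [0,0,0,0,0,10,0],
  [0,0,0,0,0,0,0],
])

```text
time_s: 21.55
position: [0.494, 0.3451, 0.1674]
tool_rot: [[-0.4, 0.916, 0.001], [0.916, 0.4, 0.001], [0.0, 0.001, -1.0]]
ft_force: [0.3, -0.1, -4.3]
grip_width: 0.0465
gripper_force: 107.9
```

Run:
```python
from h import *
np.set_printoptions(precision=4,suppress=True)
s,im=grab('wrist','w5.png');P=pts(s,im);f=im['frame'].astype(int)
m=(f.max(2)<75)&(np.abs(P[...,2]-.005)<.008)&(np.abs(P[...,:2]-[.494,.345])<.12).all(2)&(im['z_map']>0)
q=P[m];print(len(q),np.median(q[:,2]),cv2.minAreaRect((q[:,:2]*1000).astype(np.float32)))
print(s['position'],s['tool_rot'],s['q'])
```

```text
5794 0.005226264498113614 ((496.3594055175781, 381.22332763671875), (190.35540771484375, 211.0155792236328), 11.861207008361816)
[0.494  0.3451 0.1674] [[-0.4004  0.9164  0.0011]
 [ 0.9164  0.4004  0.0007]
 [ 0.0002  0.0013 -1.    ]] [23.6897 29.8711 71.6417  0.0137 78.4143  0.0852]
```

View pics/w5.png

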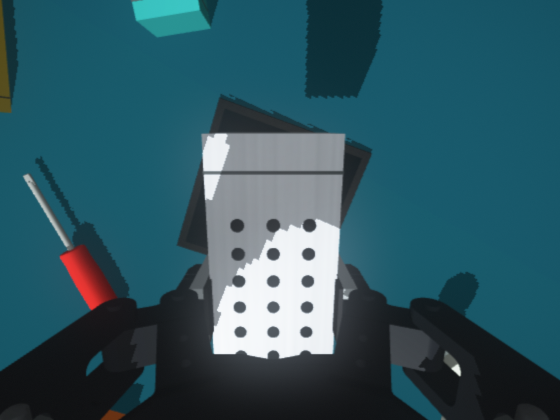

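The wrist view shows the module held level over the pad, with pad corners at (222,96), (371,150) and (179,244) and no bystander beneath. I lay it flat, then regrasp it leaning 45° so that a 90° turn stands it up.

apply_moves([
  [0,0,30,0,0,0,0],
  [0,0,40,0,0,0,0],
  [0,0,35,0,0,0,0],
  [0,0,25,0,0,0,0],
  [0,0,13,0,0,0,0],
  [0,0,5,0,0,0,0],
  [0,0,3,0,0,0,0],
  [0,0,0,0,0,0,0],
  [0,0,0,0,0,0,1],
  [0,0,0,0,0,0,1],
  [0,0,0,0,0,0,1],
])

```text
time_s: 22.98
position: [0.4948, 0.3446, 0.0155]
tool_rot: [[-0.399, 0.917, 0.001], [0.917, 0.399, 0.0], [-0.0, 0.001, -1.0]]
ft_force: [0.4, -0.1, 0.3]
grip_width: 0.0858
gripper_force: 0.0
```

apply_moves([
  [-12,0,-4,0,0,0,1],
  [0,0,0,0,9,0,1],
  [0,0,0,0,9,0,1],
  [0,0,0,0,9,0,1],
  [0,0,0,0,9,0,1],
  [0,0,0,0,9,0,1],
  [0,0,0,0,0,0,1],
  [0,0,0,0,0,0,1],
])

```text
time_s: 23.98
position: [0.4994, 0.3335, 0.0196]
tool_rot: [[-0.283, 0.917, -0.281], [0.65, 0.399, 0.647], [0.705, 0.001, -0.709]]
ft_force: [0.9, 0.5, 1.2]
grip_width: 0.0852
gripper_force: 0.0
```

```bash
sed -i 's/range(10)/range(1)/' tq.py
python3 - <<'E'
from h import *
s,im=grab('side','s2.png'); a=cv2.imread('pics/s2.png')[60:280,120:420]; cv2.imwrite('pics/s2c.png',cv2.resize(a,None,fx=2.5,fy=2.5))
print(s['position'],s['tool_rot'],s['q'],s['ft_force'])
E
```

```text
[0.4994442  0.33352713 0.01961684] [[-2.83127254e-01  9.17095044e-01 -2.80669983e-01]
 [ 6.50313546e-01  3.98668241e-01  6.46649770e-01]
 [ 7.04933507e-01  5.60681371e-04 -7.09273174e-01]] [  4.90688312  45.38981724  84.79372803  44.22492071  73.36540371
 -40.9415098 ] [0.88553096 0.5483023  1.15851901]
```

View pics/s2c.png

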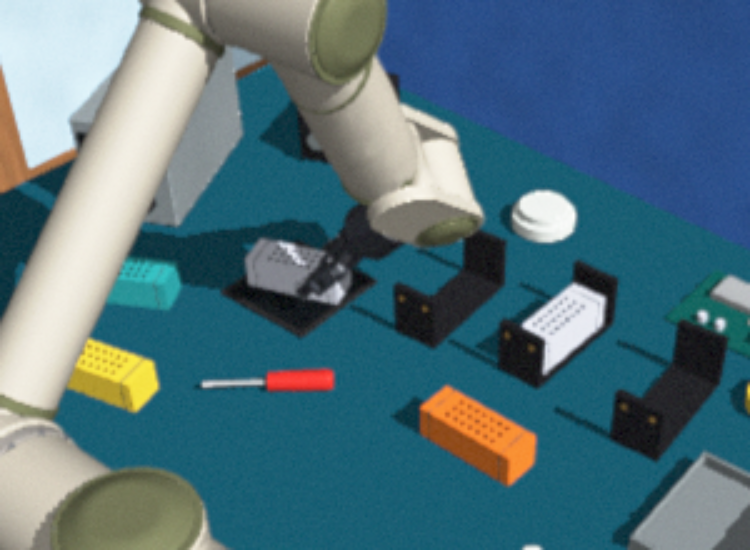

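The side view shows the module flat on the pad near (300,270), with the gripper leaning over its right end and clear of the cradles. I close and lift.

apply_moves([
  [0,0,0,0,0,0,0],
  [0,0,0,0,0,0,0],
  [0,0,0,0,0,0,0],
  [0,0,0,0,0,0,0],
  [8,0,-8,0,0,0,0],
  [20,0,-20,0,0,0,0],
  [25,0,-25,0,0,0,0],
  [17,0,-17,0,0,0,0],
  [0,0,0,0,-5,0,0],
  [0,0,0,0,-8,0,0],
  [0,0,0,0,-8,0,0],
  [0,0,0,0,-8,0,0],
], grip_force=120)

```text
time_s: 25.52
position: [0.499, 0.3333, 0.1186]
tool_rot: [[-0.383, 0.917, -0.108], [0.883, 0.398, 0.248], [0.271, -0.0, -0.963]]
ft_force: [0.3, 0.6, -5.0]
grip_width: 0.0467
gripper_force: 123.3
```

apply_moves([
  [0,0,0,0,-8,0,0],
  [0,0,0,0,-8,0,0],
  [0,0,0,0,-8,0,0],
  [0,0,0,0,-8,0,0],
  [0,0,0,0,-8,0,0],
  [0,0,0,0,-8,0,0],
  [0,0,0,0,-8,0,0],
  [0,0,0,0,-5,0,0],
  [0,0,0,0,0,0,0],
  [0,0,0,0,0,0,0],
])

```text
time_s: 26.78
position: [0.4994, 0.3334, 0.1185]
tool_rot: [[-0.282, 0.917, 0.281], [0.65, 0.398, -0.647], [-0.706, 0.0, -0.709]]
ft_force: [-0.2, 0.5, -4.5]
grip_width: 0.0466
gripper_force: 124.1
```

Run:
```python
from h import *
s,im=grab('side','s3.png'); a=cv2.imread('pics/s3.png')[60:280,120:420]; cv2.imwrite('pics/s3c.png',cv2.resize(a,None,fx=2.5,fy=2.5))
np.set_printoptions(precision=4,suppress=True)
s,im=grab('scene','sc3.png'); P=pts(s,im);f=im['frame'].astype(int)
m=(f.min(2)>100)&(f.max(2)-f.min(2)<30)&(np.abs(P[...,:2]-[.494,.345])<.06).all(2)&(P[...,2]>.03)&(P[...,2]<.2)
q=P[m];print(len(q),np.percentile(q,[1,10,50,90,99],axis=0))
c=q.mean(0);w,V=np.linalg.eigh(np.cov(q.T));print(c,w,V.T)
print(s['position'],s['tool_rot'],s['q'],s['ft_force'])
```

```text
1154 [[0.47   0.3197 0.0444]
 [0.4836 0.3324 0.0577]
 [0.5147 0.3496 0.1389]
 [0.5252 0.3665 0.1734]
 [0.528  0.3711 0.1752]]
[0.5096 0.3492 0.125 ] [0.0001 0.0002 0.0022] [[-0.4014 -0.9075 -0.1238]
 [ 0.9094 -0.411   0.0634]
 [-0.1084 -0.0872  0.9903]]
[0.4996 0.3332 0.1188] [[-0.281   0.9176  0.2812]
 [ 0.6503  0.3975 -0.6474]
 [-0.7058  0.0009 -0.7084]] [ 39.1962  42.1531  69.8808 -43.0079  84.9238  26.4604] [-0.2149 -1.3312 -3.463 ]
```

View pics/s3c.png

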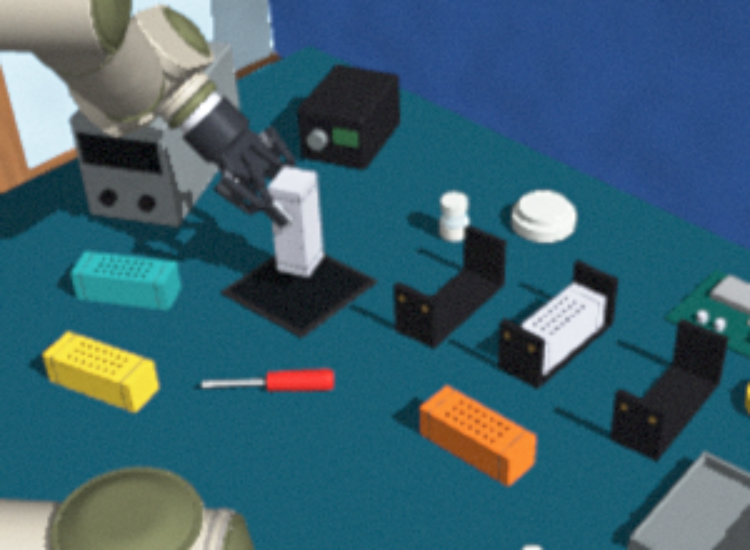

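The module hangs vertical over the pad near (298,220). I lower it, release and back off along the tool.

apply_moves([
  [8,0,8,0,0,0,0],
  [10,0,10,0,0,0,0],
  [5,0,5,0,0,0,0],
  [3,0,3,0,0,0,0],
  [1,0,1,0,0,0,0],
  [1,0,1,0,0,0,0],
  [0,0,0,0,0,0,0],
  [0,0,0,0,0,0,0],
])

```text
time_s: 27.88
position: [0.4992, 0.3335, 0.0813]
tool_rot: [[-0.28, 0.917, 0.283], [0.648, 0.398, -0.65], [-0.709, 0.001, -0.706]]
ft_force: [-5.3, 0.4, 11.8]
grip_width: 0.0465
gripper_force: 127.2
```

Run:
```python
from h import *
s,im=grab('scene','sc4.png'); P=pts(s,im);f=im['frame'].astype(int)
m=(f.min(2)>100)&(f.max(2)-f.min(2)<30)&(np.abs(P[...,:2]-[.494,.345])<.06).all(2)&(P[...,2]>.01)&(P[...,2]<.2)
q=P[m];print(len(q),np.percentile(q[:,2],[1,2,10,50,90,98,99.5]),s['ft_force'],s['position'])
```

```text
1050 [0.0111096  0.01362377 0.0246148  0.10826608 0.13594205 0.13724288
 0.13808638] [-5.26041291  0.37310039 11.79960038] [0.49918154 0.33348334 0.08128267]
```

Contact: the force has turned upward by about 16 N and the top is at about 0.136. Release and back away.

apply_moves([
  [-0.7,0,-0.7,0,0,0,0],
  [0,0,0,0,0,0,0.7],
  [0,0,0,0,0,0,1],
  [0,0,0,0,0,0,1],
  [0,0,-20,0,0,0,1],
  [0,0,-40,0,0,0,1],
  [0,0,-50,0,0,0,1],
  [0,0,-50,0,0,0,1],
  [0,0,0,0,9,0,1],
  [0,0,0,0,9,0,1],
  [0,0,0,0,9,0,1],
  [0,0,0,0,9,0,1],
])

```text
time_s: 29.42
position: [0.4543, 0.4376, 0.1934]
tool_rot: [[-0.394, 0.917, 0.062], [0.907, 0.398, -0.138], [-0.151, 0.001, -0.988]]
ft_force: [-0.0, 0.4, -0.1]
grip_width: 0.086
gripper_force: 0.0
```

Run:
```python
from h import *
np.set_printoptions(precision=4,suppress=True)
s,im=grab('scene','sc5.png'); P=pts(s,im);f=im['frame'].astype(int)
m=(f.min(2)>100)&(f.max(2)-f.min(2)<30)&(np.abs(P[...,:2]-[.494,.345])<.06).all(2)&(P[...,2]>.132)&(P[...,2]<.15)
q=P[m];print(len(q),np.median(q[:,2]),cv2.minAreaRect((q[:,:2]*1000).astype(np.float32)))
print(s['position'],s['tool_rot'],s['q'])
```

```text
352 0.1352394163643421 ((497.7973937988281, 342.7079162597656), (50.73173522949219, 44.149723052978516), 23.188556671142578)
[0.4543 0.4376 0.1934] [[-0.3937  0.9172  0.0617]
 [ 0.9067  0.3985 -0.1384]
 [-0.1515  0.0014 -0.9885]] [36.688  33.1072 61.7092 -8.5093 87.1401 13.7818]
```

apply_moves([
  [0,0,-50,0,8.7,0,1],
  [-20,0,0,0,0,0,1],
  [-46,0,0,0,0,0,1],
  [-50,0,0,0,0,0,1],
  [-50,0,0,0,0,0,1],
  [-50,0,0,0,0,0,1],
  [-50,0,0,0,0,0,1],
  [-50,0,0,0,0,0,1],
  [-50,0,0,0,0,0,1],
  [-50,0,0,0,0,0,1],
  [-30,0,0,0,0,-5,1],
  [-17,-5,0,0,0,-9,1],
])

```text
time_s: 30.98
position: [0.6328, 0.0161, 0.2434]
tool_rot: [[-0.611, 0.792, -0.0], [0.792, 0.611, -0.007], [-0.005, -0.004, -1.0]]
ft_force: [0.7, 0.2, 0.1]
grip_width: 0.0857
gripper_force: 0.0
```

apply_moves([
  [0,0,0,0,0,-10,1],
  [0,0,0,0,0,-10,1],
  [0,0,0,0,0,-10,1],
  [0,0,0,0,0,-10,1],
  [0,0,0,0,0,-10,1],
  [0,0,0,0,0,-5,1],
  [0,0,0,0,0,0,1],
])

```text
time_s: 31.85
position: [0.6323, 0.0179, 0.2439]
tool_rot: [[-0.999, -0.042, 0.0], [-0.042, 0.999, -0.006], [-0.0, -0.006, -1.0]]
ft_force: [-0.5, 0.8, 0.6]
grip_width: 0.0855
gripper_force: 0.0
```

```bash
python3 mod.py w6.png
```

```text
[ 245  132   48  120 5393] z 0.050457972460533615 ((634.5763549804688, 11.414844512939453), (129.88800048828125, 48.33498764038086), 2.4413468837738037)
[0.6323 0.0179 0.2439] xang -177.57105879214367 q [  -8.9376   29.9578   58.5844   -0.3433   91.3816 -101.3751] [-0.5247  0.7957  0.6215] [ 0.0081 -0.0322  0.0097] 31.85
```

apply_moves([
  [-2,-5.2,40,0,0,0,1],
  [0,0,50,0,0,0,1],
  [0,0,50,0,0,0,1],
  [0,0,42,0,0,0,1],
  [0,0,25,0,0,0,1],
  [0,0,14,0,0,0,1],
  [0,0,6,0,0,0,1],
  [0,0,0,0,0,0,0],
  [0,0,0,0,0,0,0],
  [0,0,0,0,0,0,0],
  [0,0,0,0,0,0,0],
  [0,0,-15,0,0,0,0],
], grip_force=100)

```text
time_s: 33.4
position: [0.6343, 0.0121, 0.0322]
tool_rot: [[-0.999, -0.043, -0.001], [-0.043, 0.999, -0.004], [0.001, -0.004, -1.0]]
ft_force: [-0.2, -0.1, -4.0]
grip_width: 0.0471
gripper_force: 104.4
```

apply_moves([
  [0,0,-30,0,0,0,0],
  [0,0,-40,0,0,0,0],
  [0,0,-35,0,0,0,0],
  [0,0,0,0,9,0,0],
  [0,0,0,0,9,0,0],
  [0,0,0,0,0,0,0],
  [0,0,0,0,0,0,0],
  [0,0,0,0,-9,0,0],
  [0,0,0,0,-9,0,0],
  [0,0,0,0,0,0,0],
  [0,0,0,0,0,0,0],
  [0,0,0,0,0,0,0],
])

```text
time_s: 34.9
position: [0.6356, 0.0124, 0.1376]
tool_rot: [[-0.999, -0.043, 0.001], [-0.043, 0.999, -0.005], [-0.001, -0.005, -1.0]]
ft_force: [0.5, 0.4, -4.5]
grip_width: 0.0464
gripper_force: 105.8
```

```bash
sed -i 's/range(1)/range(8)/' tq.py; python3 tq.py
```

```text
[ 0.0051 -0.0683 -0.1022 -0.0239  0.0161  0.0401 -0.0848 -0.0163]
tool-frame torque [-0.007  -0.0293 -0.0072] std [0.0303 0.0469 0.0325] F [-0.4332 -0.0829 -4.3085] [0.6351 0.0125 0.1375] [  -9.43     34.5106   68.2063   -0.2593   77.1441 -101.8501] 35.25 0.04679712399072725
[[-0.9991 -0.0432  0.0017]
 [-0.0432  0.9991 -0.0048]
 [-0.0015 -0.0048 -1.    ]]
```

apply_moves([
  [0,0,0,0,-9,0,0],
  [0,0,0,0,-9,0,0],
  [0,0,0,0,0,0,0],
  [0,0,0,0,0,0,0],
  [0,0,0,0,9,0,0],
  [0,0,0,0,9,0,0],
  [0,0,0,0,0,0,0],
  [0,0,0,0,0,0,0],
  [0,0,0,0,0,0,0],
])

```text
time_s: 36.42
position: [0.6346, 0.0125, 0.1378]
tool_rot: [[-0.999, -0.043, 0.003], [-0.043, 0.999, -0.005], [-0.003, -0.005, -1.0]]
ft_force: [-0.4, 0.4, -5.7]
grip_width: 0.0464
gripper_force: 105.8
```

```bash
python3 tq.py
```

```text
[-0.0547  0.0501  0.0209  0.0168  0.0167 -0.0185 -0.0348  0.0062]
tool-frame torque [-0.0123  0.0003  0.012 ] std [0.0261 0.0325 0.026 ] F [-0.0828 -0.3108 -4.8381] [0.6349 0.0124 0.1378] [  -9.4368   34.4596   68.2455   -0.2558   77.1108 -101.8563] 36.775 0.046597697332080475
[[-0.9991 -0.0432  0.0025]
 [-0.0432  0.9991 -0.0048]
 [-0.0022 -0.0049 -1.    ]]
```

The mid module reads about 0 after both tilts, so it is sound. It goes to the other tray slot.

apply_moves([
  [8,-15,-25,0,0,0,0],
  [16,-35,-10,0,0,0,0],
  [19,-43,0,0,0,0,0],
  [19,-43,0,0,0,0,0],
  [19,-43,0,0,0,0,0],
  [19,-43,0,0,0,0,0],
  [19,-43,0,0,0,0,0],
  [19,-43,0,0,0,-2.3,0],
  [0,0,0,0,0,0,0],
  [0,0,0,0,0,0,0],
])

```text
time_s: 38.08
position: [0.5104, -0.3007, 0.1739]
tool_rot: [[-0.997, -0.083, 0.002], [-0.083, 0.997, -0.004], [-0.002, -0.004, -1.0]]
ft_force: [0.1, -0.5, -5.2]
grip_width: 0.0468
gripper_force: 106.3
```

apply_moves([
  [1,-1,30,0,0,0,0],
  [0,0,40,0,0,0,0],
  [0,0,40,0,0,0,0],
  [0,0,24,0,0,0,0],
  [0,0,12,0,0,0,0],
  [0,0,7,0,0,0,0],
  [0,0,3.5,0,0,0,0],
  [0,0,0,0,0,0,0],
  [0,0,0,0,0,0,0.68],
  [0,0,0,0,0,0,0.68],
  [0,0,-20,0,0,0,0.68],
  [0,0,-40,0,0,0,0.68],
])

```text
time_s: 39.58
position: [0.5092, -0.3023, 0.0773]
tool_rot: [[-0.997, -0.083, 0.0], [-0.083, 0.997, -0.003], [0.0, -0.003, -1.0]]
ft_force: [-0.1, -0.6, 0.8]
grip_width: 0.0578
gripper_force: 0.0
```

apply_moves([
  [0,0,-55,0,0,0,1],
  [0,0,-55,0,0,0,1],
  [-20,20,-30,0,0,0,1],
  [-40,40,0,0,0,0,1],
  [-40,40,0,0,0,0,1],
  [-20,20,0,0,0,0,1],
  [0,0,0,0,0,0,1],
])

```text
time_s: 40.45
position: [0.6198, -0.1707, 0.2171]
tool_rot: [[-0.996, -0.086, 0.003], [-0.086, 0.996, -0.005], [-0.002, -0.005, -1.0]]
ft_force: [-0.1, -0.8, -0.2]
grip_width: 0.0857
gripper_force: 0.0
```

Run:
```python
from mod import *
s,im,P=topfind('w7.png',.03,.07)
s,im=grab('scene','sc6.png'); P=pts(s,im);f=im['frame'].astype(int)
m=(f.min(2)>100)&(f.max(2)-f.min(2)<30)&(np.abs(P[...,:2]-[.494,.345])<.06).all(2)&(P[...,2]>.12)
q=P[m];print(len(q),np.median(q[:,2]),cv2.minAreaRect((q[:,:2]*1000).astype(np.float32)))
```

```text
[   0    0   81  141 7737] z 0.04947420656521648 ((524.5011596679688, -390.7145690917969), (117.26274871826172, 50.22947692871094), 5.295830726623535)
[ 103    0   69  139 7618] z 0.049453643904438516 ((516.1184692382812, -303.8742370605469), (114.95072937011719, 49.28341293334961), 4.752716541290283)
[ 0.6198 -0.1707  0.2171] xang -175.05662379567246 q [ -25.8551   31.7942   59.6795   -0.1899   88.2687 -120.7928] [-0.1301 -0.8325 -0.1848] [-0.0444  0.0311  0.0021] 40.45
456 0.1347943262232748 ((497.7597351074219, 343.013427734375), (50.45946502685547, 44.68333435058594), 24.76093864440918)
```

View pics/sc6.png

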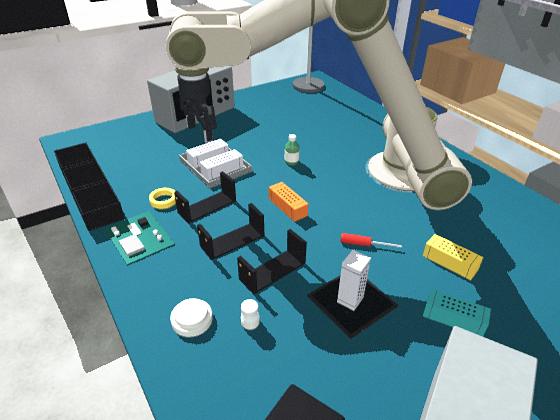

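The loose module stands upright on the pad at (352,280). The two sound ones lie flat in the tray at (215,160), the cradles are empty, and the bystanders are where they were. I hand the job in.

```bash
python3 -c "
from rig import env
print(env.close_job())"
```

```text
the job is handed in; nothing more can be done
None
```

The job is handed in at about 40 s of the 72 s: the loose-core module (the one in the cradle nearest the tray) stands upright on the black pad, the two sound ones lie flat in the grey tray, and nothing else looks moved; no pass/fail result was returned.

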